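# Mount the sign arm on the stall rail and hang the saddle sign on it

## Task

Set up the price sign: lift the sign arm out of its wooden block, drop its T-shaped bolt head into the slot of the rail with the bar standing across the rail, slide it along until its foot is home under the red stop, then turn it a quarter turn so that the bolt locks and the bar points back along the rail, away from the stop. Then drape the green saddle sign over the bar, one panel down each side, and push it out along the bar up to the black end ball. Do not topple the arm or the sign, and leave the cup, the tub and the curd disc where they stand.

Things in the scene. Friction and masses are not known exactly. Their poses are not given: they have to be found in the camera images.
- sign_arm: Loose steel sign arm, 0.4 to 0.6 kg, parked upright in the wooden block, bar pointing roughly at the robot. Origin: centre of the underside of its round foot (dia 60, 8 mm thick); z up the post, x along the bar. Post 22 x 22 mm square (faces along x, y), on the origin's axis, up to z = 155 mm; mass centre within 15 mm of it. Grip it near the top, across the y faces.
- end_ball (a point): Centre of the black ball (dia 28 mm) on the free end of the sign arm's bar, at [192, 0, 139] mm in the arm's frame. The bar is round, dia 14 mm, level, axis at z = 139 mm (top 146 mm), from the post to a black collar whose inner face is at x = 177 mm.
- bolt_head (a point): Middle of the T-shaped bolt head under the sign arm's foot, 9 mm below the arm's origin. The head is 36 mm long along the arm's y (square to the bar), 17 mm wide along x, ends rounded, and reaches from 5.5 to 12.5 mm below the foot; above it a neck of dia 17 mm. It stands 12.5 mm deep in the block: lift straight up 20 mm before moving sideways.
- sign_rail: Fixed sign rail: slotted aluminium channel 260 x 48 mm on a wooden board 300 x 84 mm. Origin: centre of the board's underside, on the table; x along the slot towards the red stop, z up.
- rail_slot (a point): Middle of the slot, level with the top of the channel's lips, 34 mm above the rail's origin, axes as the rail's. Slot 24 mm wide, lips 4 mm thick, channel inside 42 mm wide and 15 mm deep under the lips. The bolt head enters only with its long side along the slot (bar across the rail); turned a quarter turn, either way, it is held under both lips. The foot rests on the lips.
- rail_stop (a point): Foot of the red stop's upright face, on the slot's centre line at lip height, at [100, 0, 34] mm in the rail's frame. The arm's foot touches it when the arm's origin is 30 mm before it. A lip overhangs 12 mm from the face, underside 13 mm and top 19 mm above the channel's top: the foot can only slide in under it, so drop the bolt in with the arm's origin at least 45 mm before the face.
- saddle_sign: Loose green saddle sign of bent sheet 3 mm thick, 0.12 to 0.18 kg, standing like a tent on the table. Origin: centre between its feet, underside; x along its ridge, z up. 80 mm long (x), 105 mm high, flat top 30 mm wide (y), two panels with blank white faces flaring to 60 mm overall at the feet; 36 mm over the panels 20 mm below the top. Either way round is the same. Grip across the panels there.
- sign_seat (a point): Point of the saddle sign on the underside of its flat top, in the middle, 102 mm above its origin: it comes to rest on top of the bar. Inside width there about 25 mm. With the sign touching the collar on the bar this point is at x = 137 mm in the arm's frame.
- park_block: Fixed wooden parking block 100 x 90 x 32 mm (x, y, z), with a pocket 24 x 44 mm, 22 mm deep in its top. Origin: centre of its underside. The sign arm's foot rests on its top.
- butter_cup: Loose clear cup of yellow butterfat, dia 74 mm, 88 mm tall, origin under its centre. Bystander.
- butter_tub: Loose flat yellow tub, dia 120 mm, 46 mm tall, origin under its centre. Bystander.
- curd_disc: Loose pale curd disc with fluted rim, dia 120 mm, 35 mm tall, origin under its centre. Bystander.
Mind the look-alikes: they are no part of the job. What is shaped like the saddle_sign but blue or purple is not meant.

How it is judged:
On the way, in this order (a step that is already met when the one before it is completed fails the run):
1. the bolt head is down in the rail's slot, bar across the rail, foot on the lips (y of sign_arm in the frame of sign_rail between -0.007 and 0.007 m and z of sign_arm in the frame of sign_rail between 0.028 and 0.039 m and angle between sign_arm's own z axis and vertical below 0.1 rad and angle between the x axis of sign_arm and the y axis of sign_rail, either way round below 0.3 rad), for 0.15 s.
2. the foot has been slid home under the red stop, bar still across (all of step 1 and x of sign_arm in the frame of sign_rail between 0.06 and 0.076 m), for 0.1 s.
3. the arm is turned a quarter turn, bar along the rail and away from the stop (y of sign_arm in the frame of sign_rail between -0.007 and 0.007 m and z of sign_arm in the frame of sign_rail between 0.028 and 0.0375 m and angle between sign_arm's own z axis and vertical below 0.1 rad and x of sign_arm in the frame of sign_rail between 0.06 and 0.076 m and angle between the x axis of sign_arm and the x axis of sign_rail, either way round below 0.22 rad and x of end_ball in the frame of sign_rail below 0 m), for 0.2 s.
4. the sign is draped over the bar (y of sign_seat in the frame of sign_arm between -0.01 and 0.01 m and z of sign_seat in the frame of sign_arm between 0.139 and 0.151 m and angle between saddle_sign's own z axis and vertical below 0.25 rad and angle between the x axis of saddle_sign and the x axis of sign_arm, either way round below 0.2 rad and angle between the x axis of sign_arm and the x axis of sign_rail, either way round below 0.22 rad and x of end_ball in the frame of sign_rail below 0 m), for 0.2 s.
At the end, for the whole second after the job is handed in: Sign arm seated in the slot, upright (0.1 rad), within 6 mm of the stop, bar along the rail (0.22 rad) pointing away from the stop; the sign hangs with its top on the bar, upright within 0.25 rad, in line with the bar within 0.2 rad and within 10 mm of the end collar; all at rest (all of step 4 and y of sign_arm in the frame of sign_rail between -0.007 and 0.007 m and z of sign_arm in the frame of sign_rail between 0.028 and 0.0375 m and angle between sign_arm's own z axis and vertical below 0.1 rad and x of sign_arm in the frame of sign_rail between 0.06 and 0.076 m and x of sign_seat in the frame of sign_arm between 0.127 and 0.142 m and linear speed of each of sign_arm, saddle_sign below 0.02 m/s and angular speed of saddle_sign below 0.3 rad/s); the robot touches nothing.
It fails at once if the sign arm is toppled (over 0.6 rad) (angle between sign_arm's own z axis and vertical above 0.6 rad).
It fails at once if the saddle sign is toppled (over 0.8 rad) (angle between saddle_sign's own z axis and vertical above 0.8 rad).
It fails at once if the yellow cup is moved by more than 30 mm (distance of butter_cup from where it was at the start of the episode above 0.03 m).
It fails at once if the yellow tub is moved by more than 30 mm (distance of butter_tub from where it was at the start of the episode above 0.03 m).
It fails at once if the curd disc is moved by more than 30 mm (distance of curd_disc from where it was at the start of the episode above 0.03 m).
It also fails if it takes over 67 s, if anything falls off the work surface, if the arm or the gripper's body presses on something with over 40 N, if the wrist force passes 120 N, or if a joint passes its speed limit or range.

## Robot

A 6-joint arm with a two-finger parallel gripper is mounted at the origin on a cart in front of the work surface, level with it; the furniture and walls round the work are solid. World frame = base frame: x ahead of the robot, y to its left, z up, the work surface at z = 0. Lengths are in m, angles in rad, forces in N, time in s.
With the tool pointing down it reaches from about 0.35 to 0.975 m from the base axis. Payload 17.4 kg.
Tool frame: the origin (TCP) lies on the centre line of the jaws, within the pads' length; the fingertips stand 14 mm ahead of it and the grasp point (between the pads) lies 5 mm behind it; z points along the fingers, y is the line along which they close (so a half turn about z gives the same grasp; the last joint's range is limited). The gripper opens to 85 mm and grips with 20 to 120 N. Pads are 22 mm wide; open, the fingers measure 114 mm over their backs; the gripper's body (76 mm by 85 mm) begins 54 mm behind the grasp point. The pads swing forward as they close: fully open they stand 13 mm farther back than shut.
Start: joints at [1.231, 0.116, 1.442, -0, 1.584, -0.038], TCP at [0.201, 0.644, 0.245] pointing down, gripper open.
Joint ranges: [-2.83, 2.83], [-0.83, 2.19], [0.07, 2.5], [-1.14, 4.28], [0.01, 3], [-2.97, 2.97]. Speed limits (rad/s): [1.89, 1.89, 2.22, 3.14, 3.14, 3.14].

## Interface

Orientations are given as [roll, pitch, yaw] about the fixed x, y, z axes, in that order (R = Rz(yaw) Ry(pitch) Rx(roll)).
In Python, from plant import manip gives the robot as it stands. The module is installed in compiled form; this text tells all that it offers.
- The arm moves only by the tool servo_tool, never from a script. Its argument "moves" is a list of rows, each a list of 6 numbers: the shift along the tool's x, y, z in m, then the turn, a rotation vector about the tool's x, y, z in rad. In form: [[dx, dy, dz, ax, ay, az], ...]. A call has 1 to 12 rows; each row shifts and turns the commanded pose from where the row before left it, along the tool's axes as they then stand; what a row does not reach is not made up. A row lasts 1/10 s, in which the tool goes at most 50 mm and 8.59 degrees, less where a joint would pass 70% of its speed; a pose out of reach is approached as far as the arm can. A call is refused whole if a number of a shift passes 0.05 or a number of a turn 0.15, either way. A call with a gripper value outside its range is refused whole. "claw" is the finger opening in m, from 0 to 0.0854, set as the call begins (left out, the last holds). The fingers move at their own pace and stop on an object; "force" is the grip in N (left out, the last holds). Time passes only in rows, so rows that do not move let the fingers close. It gives the time, the measured TCP pose, the force, the opening and the grip force at its end, in the units of the state.
- manip.sense(): the state, without advancing time (a new reading comes with each control period).
- manip.grab_frame(name): name is "side" or "top"; returns a dict with "frame" (480x640x3 uint8, blue, green, red), "depth" (480x640 float32, m along the optical axis (not along the pixel's ray), 0 where there is no reading), "K" (3x3 intrinsics, pixels), "dist" ([k1, k2, p1, p2, k3] as OpenCV has them; the pictures are not rectified), "rvec" (rotation vector, rad) and "tvec" (3), from world to camera coordinates, as OpenCV has them. Camera axes: x right, y down, z forward; pixel columns grow to the right and rows downward; lengths in m; the calibration is good to about 2 mm. A picture is of the moment at which its call begins.
- manip.finish_job(): hands the job in; it is judged then, once.
The state is a dict: "t": time; "joint_positions": joint angles; "joint_vel": joint speeds; "effort": joint torques, N m; "ee_pos": TCP position; "tcp_rot": TCP orientation; "wrist_force": force on the tool from outside, world axes, zero at the start; "moment": the same for the moment, N m; "opening": opening from 0.0 (shut) to 1.0 (fully open); "grip_force": force on a finger pad.
Only numpy, scipy, OpenCV 4.12 (cv2) and the standard library are available. Lean on these libraries where they do the work, as an engineer would, in place of code of your own. Each camera call takes 0.05 s, during which the arm holds its last target. There are 200 camera calls.

## Working session

There is one attempt and no reset: what is moved stays moved. The work goes in short steps, Python scripts to look and compute and a tool call to move; the robot and the scene stay as the last step left them, time stands still between calls to the robot, and variables do not carry over. Pictures are saved under pics/ and viewed, at most 11 in all, crops included, and the job is handed in when it is done.

Besides the shell and the picture viewer there is one more tool, called after ">>>" as name(argument=value, ...) on one line, values as JSON. servo_tool: Moves the arm, as the interface text tells. Its arguments: {"type":"object","properties":{"moves":{"type":"array","items":{"type":"array","items":{"type":"number"}}},"claw":{"type":"number"},"force":{"type":"number"}},"required":["moves"]}

```bash
mkdir -p pics; cat > h.py <<'E'
import numpy as np, cv2
from plant import manip
def grab(n):
    f=manip.grab_frame(n); f['R']=cv2.Rodrigues(np.array(f['rvec'],float))[0]; return f
def world(f):
    h,w=f['depth'].shape
    u,v=np.meshgrid(np.arange(w),np.arange(h))
    p=cv2.undistortPoints(np.stack([u,v],-1).reshape(-1,1,2).astype(np.float64),np.array(f['K'],float),np.array(f['dist'],float)).reshape(h,w,2)
    d=f['depth'][...,None]
    c=np.concatenate([p*d,d],-1)-np.array(f['tvec'],float).reshape(3)
    W=c@f['R']; W[f['depth']==0]=np.nan
    return W
E
python3 - <<'E'
from h import *
for n in('top','side'):
    f=grab(n); cv2.imwrite(f'pics/{n}0.png',f['frame']); W=world(f)
    np.savez(f'{n}0.npz',W=W,im=f['frame']); print(n,-f['R'].T@np.array(f['tvec']).reshape(3))
print(manip.sense())
E
```

```text
top [ 0.14754192 -0.0836416   1.55088085]
side [-0.20508373 -1.12594957  0.99132586]
{'t': 0.1, 'joint_positions': array([ 1.23116363e+00,  1.16462246e-01,  1.44223238e+00,  2.41385675e-05,
        1.58403223e+00, -3.78028660e-02]), 'joint_vel': array([ 0.00138788, -0.00123924, -0.00260256,  0.00070044,  0.000699  ,
        0.00049777]), 'effort': array([ 1.68956052e-03, -7.33682585e+01, -6.33778167e+01,  7.44614363e-05,
        5.37462169e-03,  8.85263148e-05]), 'ee_pos': array([0.20060175, 0.64432052, 0.2445986 ]), 'tcp_rot': array([-3.14046017e+00, -6.69854778e-05,  2.83976309e+00]), 'wrist_force': array([-0.83969114, -0.34269088, -0.11820374]), 'moment': array([ 0.0224683 ,  0.0255534 , -0.04785404]), 'grip_force': 0.0, 'opening': 1.0023368540849353}
```

View pics/top0.png

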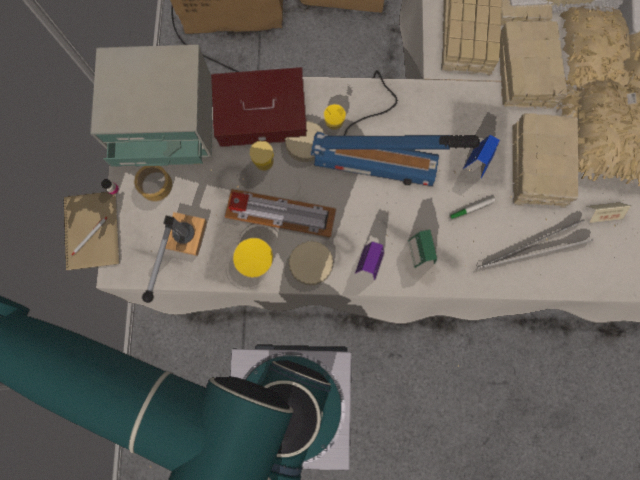

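View pics/side0.png

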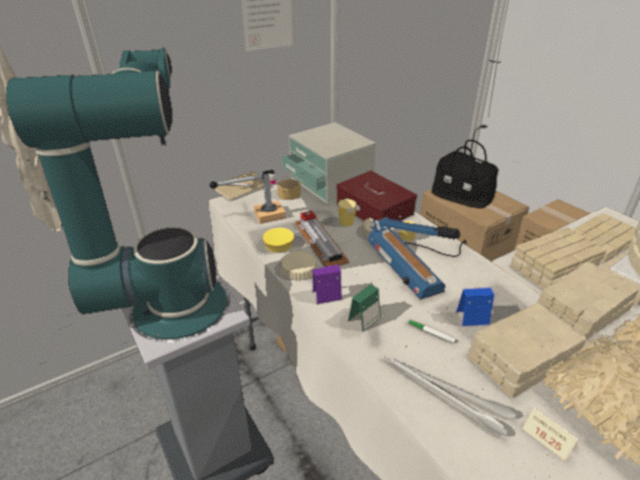

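The top view shows the sign arm's post top near (170,222) and its ball at (148,296). The block is at (185,235), and the rail runs from (228,205), the red-stop end, to (335,222). The green saddle is at (424,248). The side view confirms this layout, and the purple and blue saddles are decoys.

```bash
python3 - <<'E'
from h import *
d=np.load('top0.npz'); W=d['W']; im=d['im']
def box(u0,v0,u1,v1):
    m=np.zeros(im.shape[:2],bool); m[v0:v1,u0:u1]=1; return m
def rect(m,t):
    P=W[m][:,:2]; r=cv2.minAreaRect((P*1000).astype(np.float32)); print(t,m.sum(),'c',np.round(P.mean(0),4),'rect',np.round(r[0],1),np.round(r[1],1),round(r[2],1))
Z=W[...,2]
b=box(135,205,215,310)
print('arm hi'); 
m=b&(Z>.15)&(Z<.21); P=W[m]; 
c,v=cv2.fitLine(P[:,:2].astype(np.float32),cv2.DIST_HUBER,0,.001,.001).ravel()[2:],cv2.fitLine(P[:,:2].astype(np.float32),cv2.DIST_HUBER,0,.001,.001).ravel()[:2]
print(c,v,P.min(0),P.max(0)); rect(m,'hi')
m2=m&(Z>.177); rect(m2,'z>.177'); print(np.sort(Z[m])[-30:].round(3))
for u0,v0,u1,v1 in[(140,286,156,305),(160,212,180,232)]:
    mm=m&box(u0,v0,u1,v1); print(np.nanmean(W[mm],0),np.nanmin(W[mm],0),np.nanmax(W[mm],0))
m=b&(Z>.024)&(Z<.036); rect(m,'block')
r=box(215,180,345,245)
rect(r&(Z>.006)&(Z<.06),'railall'); rect(r&(Z>.029)&(Z<.04),'lips'); 
hsv=cv2.cvtColor(im,cv2.COLOR_BGR2HSV)
red=r&((hsv[...,0]<6)|(hsv[...,0]>172))&(hsv[...,1]>150)
rect(red&(Z>.045),'redtop'); print(np.sort(Z[red])[::10].round(3))
g=box(405,225,445,272)
rect(g&(Z>.09),'sadtop'); print(np.nanmax(Z[g])); rect(g&(Z>.006),'sadall')
for t,bb in dict(cup=(245,138,278,172),tub=(230,235,277,282),disc=(287,238,338,288),purple=(350,235,390,285),cup2=(320,100,350,130)).items():
    mm=box(*bb)&(Z>.02); rect(mm,t); print(np.nanmedian(Z[mm]))
E
python3 - <<'E'
import cv2
a=cv2.imread('pics/top0.png')[170:310,90:450]; cv2.imwrite('pics/c1.png',cv2.resize(a,(800,311),interpolation=cv2.INTER_CUBIC))
E
```

```text
arm hi
[0.36101583 0.32102326] [ 0.97695446 -0.21344778] [0.25296138 0.28950761 0.15059985] [0.46362426 0.35680831 0.19363833]
hi 636 c [0.361 0.321] rect [358.8 322. ] [ 27.2 216.1] 77.5
z>.177 356 c [0.361  0.3218] rect [359.  321.9] [ 26.8 214.5] 77.6
[0.188 0.188 0.188 0.188 0.188 0.188 0.188 0.188 0.189 0.189 0.189 0.189
 0.189 0.189 0.189 0.189 0.189 0.189 0.19  0.19  0.19  0.19  0.19  0.191
 0.191 0.191 0.192 0.192 0.193 0.194]
[0.27083489 0.33992742 0.17918587] [0.25296138 0.32904785 0.16415463] [0.29255915 0.35680831 0.18899083]
[0.44792831 0.30134907 0.179142  ] [0.42703574 0.28950761 0.15059985] [0.46362426 0.31490895 0.19363833]
block 640 c [0.4515 0.2925] rect [454.7 298.8] [ 91.7 101.2] 80.7
railall 3822 c [0.5155 0.0418] rect [522.9  46.9] [189.7 362.7] 1.6
lips 892 c [0.5028 0.0279] rect [496.2  42.4] [135.  264.4] 1.6
redtop 229 c [0.5398 0.1539] rect [541.  154.6] [45.7 46.5] 79.4
[0.007 0.044 0.047 0.048 0.049 0.05  0.05  0.05  0.051 0.051 0.052 0.052
 0.053 0.053 0.053 0.054 0.054 0.055 0.055 0.056 0.056 0.057 0.058 0.059
 0.062]
sadtop 417 c [ 0.4249 -0.3441] rect [ 425.5 -345.2] [79.8 36.1] 12.2
0.11526556792737104
sadall 845 c [ 0.4234 -0.3395] rect [ 434.1 -356.7] [108.3 131.2] 89.8
cup 683 c [0.6772 0.0964] rect [683.1 101.1] [90.  92.1] 4.5
0.08127030647581794
tub 1223 c [0.392  0.1086] rect [392.  109.9] [104.7 105.5] 4.3
0.038148985856873825
disc 1512 c [ 0.3831 -0.0466] rect [383.7 -46.8] [115.9 118.2] 41.4
0.034424024605923025
purple 621 c [ 0.3899 -0.2038] rect [ 390.1 -205.4] [56.1 80.5] 72.2
0.10173050616229719
cup2 427 c [ 0.7963 -0.1001] rect [797.9 -93.4] [62.2 75.3] 8.6
0.04831933202536098
```

View pics/c1.png

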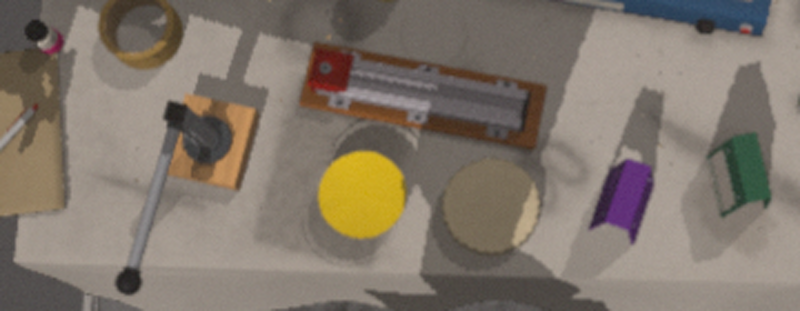

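The crop shows the block at crop (215,140) with the arm in it, the red stop at (330,70) and the channel running to about (525,110). My first move goes to just above the sign arm's post.

>>> servo_tool(moves=[[-0.0287,-0.0211,0,0,0,0],[-0.0287,-0.0211,0,0,0,0],[-0.0287,-0.0211,0,0,0,0],[-0.0287,-0.0211,0,0,0,0],[-0.0287,-0.0211,0,0,0,0],[-0.0287,-0.0211,0,0,0,0],[-0.0287,-0.0211,0,0,0,0],[-0.0287,-0.0211,0,0,0,0],[-0.0287,-0.0211,0,0,0,0],[-0.0287,-0.0211,0,0,0,0],[-0.0287,-0.0211,0,0,0,0],[-0.0287,-0.0211,0,0,0,-0.086]], claw=0.0854)

```text
t: 1.3
ee_pos: [0.4548, 0.299, 0.2451]
tcp_rot: [-3.141, -0.0, 2.926]
wrist_force: [0.9, 1.5, -0.4]
opening: 1.001
grip_force: 0.0
```

```bash
cat >> h.py <<'E'
def go(x,y,z,yaw=None):
    s=manip.sense(); p=s['ee_pos']; R=cv2.Rodrigues(np.zeros(3))[0]
    from scipy.spatial.transform import Rotation as Ro
    T=Ro.from_euler('xyz',s['tcp_rot']).as_matrix(); d=T.T@(np.array([x,y,z])-p)
    a=0 if yaw is None else (s['tcp_rot'][2]-yaw+np.pi)%(2*np.pi)-np.pi
    print('t',round(s['t'],2),'p',p.round(4),'rot',s['tcp_rot'].round(3),'F',s['wrist_force'].round(1),'grip',round(s['grip_force'],1),'op',round(s['opening']*85.4,1),'q6',round(s['joint_positions'][5],2)); print('shift',d.round(4),'az',round(a,3))
E
python3 - <<'E'
from h import *
d=np.load('top0.npz'); W=d['W']; im=d['im']; Z=W[...,2]
hsv=cv2.cvtColor(im,cv2.COLOR_BGR2HSV)
# candidate region in rail frame guess
yaw=np.deg2rad(80); o=np.array([.521,.0455])
for it in range(3):
    ex=np.array([np.cos(yaw),np.sin(yaw)]); ey=np.array([-ex[1],ex[0]])
    X=(W[...,:2]-o)@ex; Y=(W[...,:2]-o)@ey
    m=(abs(X)<.17)&(abs(Y)<.06)&(Z>.009)&(Z<.06)
    r=cv2.minAreaRect((W[m][:,:2]*1000).astype(np.float32)); print('all',m.sum(),r)
    if it==0: pass
    # lips: Z at channel top
    l=(X>-.14)&(X<.08)&(abs(Y)<.035)&(Z>.029)&(Z<.040)
    r2=cv2.minAreaRect((W[l][:,:2]*1000).astype(np.float32)); print('lips',l.sum(),r2, np.median(Z[l]))
    P=W[l][:,:2].astype(np.float32); v=cv2.fitLine(P,cv2.DIST_HUBER,0,.001,.001).ravel(); print('line',np.rad2deg(np.arctan2(v[1],v[0])),v[2:], 'Y off',(v[2:]-o)@ey)
    # Z profile over Y
    sel=(X>-.1)&(X<.06)
    print([(y,round(float(np.nanmedian(Z[sel&(abs(Y*1000-y)<1.5)])),4)) for y in range(-45,46,3)])
    print('X prof',[(x,round(float(np.nanpercentile(Z[(abs(Y)<.02)&(abs(X*1000-x)<2)],80)),4)) for x in range(-150,156,6)])
    break
go(.454,.3005,.164,np.deg2rad(167.6))
E
```

```text
all 2947 ((520.664794921875, 45.744651794433594), (310.246826171875, 112.2749252319336), 78.18390655517578)
lips 666 ((519.8453979492188, 18.14404296875), (214.2276611328125, 50.1551399230957), 80.50592803955078) 0.03451131505356783
line 86.90165 [0.5194647  0.03988057] Y off 0.0005361995253174388
[(-45, 0.0119), (-42, 0.0127), (-39, 0.0131), (-36, 0.0132), (-33, 0.0159), (-30, 0.031), (-27, 0.0343), (-24, 0.0349), (-21, 0.0349), (-18, 0.0302), (-15, 0.0195), (-12, 0.0157), (-9, 0.015), (-6, 0.0147), (-3, 0.0158), (0, 0.0153), (3, 0.0162), (6, 0.0303), (9, 0.0344), (12, 0.0343), (15, 0.0348), (18, 0.0315), (21, 0.0173), (24, 0.013), (27, 0.013), (30, 0.0129), (33, 0.0127), (36, 0.0093), (39, 0.0023), (42, 0.0018), (45, 0.0017)]
X prof [(-150, 0.0161), (-144, 0.0165), (-138, 0.015), (-132, 0.0347), (-126, 0.0347), (-120, 0.0314), (-114, 0.0324), (-108, 0.0322), (-102, 0.037), (-96, 0.0349), (-90, 0.0348), (-84, 0.0347), (-78, 0.0328), (-72, 0.0342), (-66, 0.0354), (-60, 0.0345), (-54, 0.032), (-48, 0.0326), (-42, 0.0347), (-36, 0.0336), (-30, 0.0351), (-24, 0.0336), (-18, 0.035), (-12, 0.0364), (-6, 0.0338), (0, 0.0329), (6, 0.0342), (12, 0.0338), (18, 0.0338), (24, 0.0336), (30, 0.0349), (36, 0.032), (42, 0.0367), (48, 0.0335), (54, 0.0366), (60, 0.0333), (66, 0.033), (72, 0.033), (78, 0.034), (84, 0.0371), (90, 0.0544), (96, 0.0555), (102, 0.0583), (108, 0.0533), (114, 0.0586), (120, 0.0567), (126, 0.0567), (132, 0.0535), (138, 0.0134), (144, 0.0139), (150, 0.0069)]
t 1.3 p [0.4548 0.299  0.2451] rot [-3.141 -0.     2.926] F [ 0.9  1.5 -0.4] grip 0.0 op 85.5 q6 -0.82
shift [0.0011 0.0013 0.0811] az 0.001
```

>>> servo_tool(moves=[[0.0005,0.0006,0.02,0,0,0],[0.0006,0.0007,0.02,0,0,0],[0,0,0.02,0,0,0],[0,0,0.016,0,0,0],[0,0,0.005,0,0,0],[0,0,0,0,0,0]])

```text
t: 1.9
ee_pos: [0.4532, 0.3018, 0.1639]
tcp_rot: [-3.141, -0.001, 2.926]
wrist_force: [-0.3, -0.1, -0.0]
opening: 0.999
grip_force: 0.0
```

```bash
python3 - <<'E'
from h import *
from scipy.optimize import minimize
d=np.load('top0.npz'); W=d['W']; Z=W[...,2]
def model(p,P):
    ex=np.array([np.cos(p[2]),np.sin(p[2])]); ey=np.array([-ex[1],ex[0]])
    X=(P[:,:2]-p[:2])@ex; Y=abs((P[:,:2]-p[:2])@ey)
    z=np.where(Y<.012,.0155,np.where(Y<.024,.0345,np.where(Y<.042,.013,.001)))
    z=np.where((abs(X)>.130)&(Y<.042),.013,z); z=np.where(abs(X)>.150,.001,z)
    z=np.where((X>.088)&(X<.134)&(Y<.023),.055,z); return z,X,Y
p0=np.array([.526,.045,np.deg2rad(80.3)])
m=(np.linalg.norm(W[...,:2]-p0[:2],axis=-1)<.2)&(Z<.065); P=W[m]
z,X,Y=model(p0,P); P=P[(abs(X)<.16)&(Y<.05)]
f=lambda p:np.minimum(abs(model(p,P)[0]-P[:,2]),.02).mean()
best=min((minimize(f,p0+np.array([a,b,c]),method='Nelder-Mead',options=dict(initial_simplex=p0+np.array([a,b,c])+np.array([[0,0,0],[.004,0,0],[0,.004,0],[0,0,.03]]),maxiter=400)) for a in(-.004,0,.004) for b in(-.004,0,.004) for c in(-.02,.02)),key=lambda r:r.fun)
p=best.x; print(p,np.rad2deg(p[2]),best.fun,f(p0))
s=manip.sense();print(s['ee_pos'],s['tcp_rot'],s['wrist_force'])
f=grab('side'); cv2.imwrite('pics/s1.png',cv2.resize(f['frame'][130:260,180:340],(800,650))[:600])
E
```

```text
[0.52501638 0.04296552 1.40945587] 80.75587282694042 0.004328654827774301 0.004476909059682969
[0.45323944 0.30183061 0.16385133] [-3.14088238e+00 -6.87892984e-04  2.92592975e+00] [-0.31514163 -0.07637181 -0.04040175]
```

View pics/s1.png

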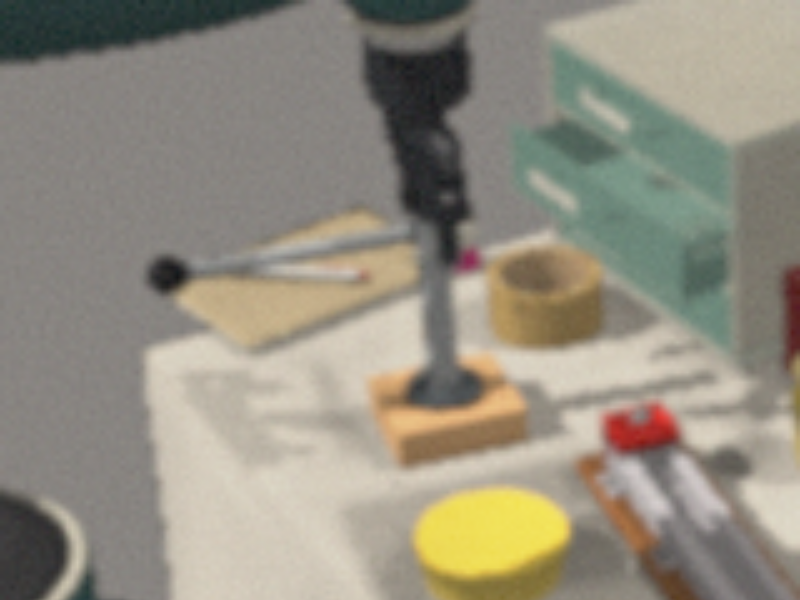

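The gripper straddles the top of the post, with the foot seated in the block at crop (445,385). Next I close the fingers and then lift.

>>> servo_tool(moves=[[0,0,0,0,0,0],[0,0,0,0,0,0],[0,0,0,0,0,0],[0,0,0,0,0,0],[0,0,0,0,0,0],[0,0,0,0,0,0],[0,0,0,0,0,0],[0,0,0,0,0,0]], claw=0.0, force=70)

```text
t: 2.75
ee_pos: [0.4536, 0.302, 0.1646]
tcp_rot: [3.141, 0.0, 2.926]
wrist_force: [1.1, 2.4, 4.6]
opening: 0.25
grip_force: 69.1
```

>>> servo_tool(moves=[[0,0,-0.005,0,0,0],[0,0,-0.01,0,0,0],[0,0,-0.015,0,0,0],[0,0,-0.015,0,0,0],[0,0,-0.015,0,0,0],[0,0,0,0,0,0]])

```text
t: 3.35
ee_pos: [0.4541, 0.3023, 0.2274]
tcp_rot: [3.139, 0.003, 2.926]
wrist_force: [-0.5, -0.4, -5.5]
opening: 0.25
grip_force: 68.8
```

```bash
python3 - <<'E'
from h import *
def arm():
    f=grab('top'); W=world(f); np.savez('top1.npz',W=W,im=f['frame'])
    cv2.imwrite('pics/t1.png',f['frame'])
    Z=W[...,2]; z0=.05
    s=manip.sense(); psi=s['tcp_rot'][2]; e=np.array([np.cos(psi),np.sin(psi)]); n=np.array([-e[1],e[0]])
    D=W[...,:2]-s['ee_pos'][:2]; X=D@e; Y=D@n
    b=(X>.06)&(X<.165)&(abs(Y)<.03)&(Z>.15); l=np.polyfit(X[b],Y[b],1); print('bar',b.sum(),l,np.median(Z[b]))
    k=(X>.165)&(X<.23)&(abs(Y)<.04)&(Z>.15); print('ball',k.sum(),X[k].min(),X[k].max(),Y[k].mean(),Z[k].max())
arm(); go(.525+.1607*.04,.043+.987*.04,.24,np.deg2rad(170.76))
E
```

```text
bar 786 [ 0.70895858 -0.05374135] 0.5524159502474173
ball 67 0.17710254718505192 0.20417169100937022 -0.00040086167549841775 0.25132025662930163
t 3.4 p [0.4538 0.3021 0.2257] rot [3.140e+00 2.000e-03 2.926e+00] F [-0.3 -0.1 -6. ] grip 68.8 op 21.4 q6 -0.81
shift [-0.1229 -0.1978 -0.0143] az -0.055
```

>>> servo_tool(moves=[[-0.007,-0.012,0,0,0,0],[-0.0145,-0.0235,0,0,0,0],[-0.0145,-0.0235,0,0,0,0],[-0.0145,-0.0235,0,0,0,0],[-0.0145,-0.0235,0,0,0,0],[-0.0145,-0.0235,0,0,0,0],[-0.0145,-0.0235,0,0,0,0],[-0.0145,-0.0235,0,0,0,0],[-0.0125,-0.021,0,0,0,-0.025],[0,0,0,0,0,-0.03],[0,0,0,0,0,0],[0,0,0,0,0,0]])

```text
t: 4.6
ee_pos: [0.529, 0.0832, 0.2239]
tcp_rot: [-3.142, -0.001, 2.98]
wrist_force: [-0.4, 1.0, -5.3]
opening: 0.253
grip_force: 70.0
```

```bash
python3 - <<'E'
from h import *
go(.5299,.0827,.172,np.deg2rad(170.76))
f=grab('side'); W=world(f); cv2.imwrite('pics/s2.png',cv2.resize(f['frame'][170:280,240:380],(800,600),interpolation=cv2.INTER_CUBIC))
E
```

```text
t 4.6 p [0.529  0.0832 0.2239] rot [-3.142e+00 -1.000e-03  2.980e+00] F [-0.4  1.  -5.3] grip 70.0 op 21.6 q6 -1.3
shift [-0.001  -0.0003  0.0519] az -0.0
```

View pics/s2.png

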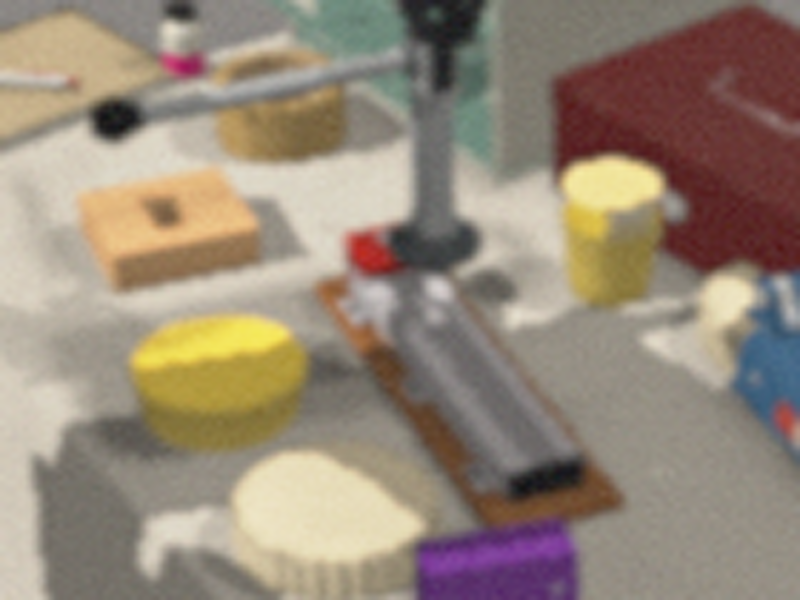

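The arm hangs over the slot with its foot at crop (432,243), and the red stop is behind it at (375,250). I lower it now, slowing near contact.

>>> servo_tool(moves=[[0.0005,0,0.012,0,0,0],[0.0005,0,0.015,0,0,0],[0,0,0.01,0,0,0],[0,0,0.005,0,0,0],[0,0,0.003,0,0,0],[0,0,0.003,0,0,0],[0,0,0,0,0,0]])

```text
t: 5.35
ee_pos: [0.5284, 0.0832, 0.1762]
tcp_rot: [-3.142, -0.0, 2.981]
wrist_force: [0.2, -0.1, -5.0]
opening: 0.248
grip_force: 69.9
```

>>> servo_tool(moves=[[-0.0015,0,0,0,0,0],[0,0,0.002,0,0,0],[0,0,0.002,0,0,0],[0,0,0.002,0,0,0],[0,0,0,0,0,0]])

```text
t: 5.85
ee_pos: [0.5297, 0.083, 0.1699]
tcp_rot: [-3.141, -0.0, 2.981]
wrist_force: [0.0, 0.0, -5.3]
opening: 0.25
grip_force: 70.0
```

>>> servo_tool(moves=[[0,0,0.002,0,0,0],[0,0,0.001,0,0,0],[0,0,0.001,0,0,0],[0,0,0,0,0,0]])

```text
t: 6.25
ee_pos: [0.5299, 0.083, 0.1667]
tcp_rot: [3.142, 0.001, 2.981]
wrist_force: [0.2, -0.4, -0.6]
opening: 0.25
grip_force: 70.6
```

>>> servo_tool(moves=[[0,0.005,0,0,0,0],[0,0.006,0,0,0,0],[0,0.006,0,0,0,0],[0,0.005,0,0,0,0],[0,0.003,0,0,0,0],[0,0,0,0,0,0]])

```text
t: 6.85
ee_pos: [0.5342, 0.1085, 0.1667]
tcp_rot: [3.14, 0.001, 2.981]
wrist_force: [2.7, 0.4, 4.6]
opening: 0.249
grip_force: 71.5
```

>>> servo_tool(moves=[[-0.0007,0.0015,0,0,0,0],[0,0.001,0,0,0,0],[0,0.001,0,0,0,0],[0,0.001,0,0,0,0],[0,0,0,0,0,0]])

```text
t: 7.35
ee_pos: [0.5353, 0.1115, 0.1667]
tcp_rot: [-3.141, 0.0, 2.981]
wrist_force: [-0.2, -4.9, 6.5]
opening: 0.252
grip_force: 72.2
```

>>> servo_tool(moves=[[0,0.001,-0.0003,0,0,0],[0,0.001,0,0,0,0],[0,0,0,0,0,0]])

```text
t: 7.65
ee_pos: [0.5356, 0.1136, 0.1668]
tcp_rot: [-3.14, 0.0, 2.981]
wrist_force: [-1.1, -6.1, 5.1]
opening: 0.25
grip_force: 72.0
```

>>> servo_tool(moves=[[0,0.001,0,0,0,0],[0,0.001,0,0,0,0],[0,0,0,0,0,0]])

```text
t: 7.95
ee_pos: [0.5358, 0.1148, 0.1669]
tcp_rot: [-3.139, 0.0, 2.98]
wrist_force: [-2.4, -12.6, 8.9]
opening: 0.253
grip_force: 73.1
```

>>> servo_tool(moves=[[0,-0.0015,-0.0005,0,0,0],[0,-0.0005,0,0,0,-0.05],[0,0,0,0,0,-0.09],[0,0,0,0,0,-0.1],[0,0,0,0,0,-0.1],[0,0,0,0,0,-0.1],[0,0,0,0,0,-0.1],[0,0,0,0,0,0]])

```text
t: 8.75
ee_pos: [0.5358, 0.1133, 0.1669]
tcp_rot: [-3.14, -0.0, -2.759]
wrist_force: [1.6, -7.0, 1.2]
opening: 0.249
grip_force: 71.6
```

>>> servo_tool(moves=[[0.0003,-0.0007,0,0,0,-0.08],[0,0,0,0,0,-0.1],[0,0,0,0,0,-0.1],[0,0,0,0,0,-0.1],[0,0,0,0,0,-0.1],[0,0,0,0,0,-0.1],[0,0,0,0,0,-0.1],[0,0,0,0,0,-0.1],[0,0,0,0,0,-0.1],[0,0,0,0,0,-0.1],[0,0,0,0,0,-0.05],[0,0,0,0,0,0]])

```text
t: 9.95
ee_pos: [0.5356, 0.1131, 0.1667]
tcp_rot: [3.142, -0.0, -1.732]
wrist_force: [1.3, -3.8, -0.4]
opening: 0.25
grip_force: 71.0
```

```bash
python3 - <<'E'
from h import *
go(.5358,.1125,.1669,np.deg2rad(260.76))
f=grab('top'); W=world(f); Z=W[...,2]; im=f['frame']
cv2.imwrite('pics/t2.png',cv2.resize(im[150:290,190:350],(686,600),interpolation=cv2.INTER_CUBIC))
s=manip.sense(); psi=s['tcp_rot'][2]; e=np.array([np.cos(psi),np.sin(psi)]); n=np.array([-e[1],e[0]])
D=W[...,:2]-s['ee_pos'][:2]; X=D@e; Y=D@n
k=(X>.03)&(X<.25)&(abs(Y)<.04)&(Z>.13)&(Z<.22); print(k.sum())
b=k&(X>.07)&(X<.17); print('bar',b.sum(),np.polyfit(X[b],Y[b],1),np.median(Z[b]))
k&=(X>.172); print('ball',k.sum(),X[k].min(),X[k].max(),Y[k].mean(),Z[k].max(),W[k].mean(0))
E
```

```text
t 9.95 p [0.5356 0.1131 0.1667] rot [ 3.142 -0.    -1.732] F [ 1.3 -3.8 -0.4] grip 71.0 op 21.3 q6 -2.82
shift [ 0.0005 -0.0003 -0.0002] az 0.0
374
bar 226 [0.00326861 0.00077677] 0.17907236817052563
ball 119 0.17206452928538063 0.20639806352481033 0.0007407930280651096 0.19104049552199465 [ 0.50534016 -0.07496301  0.18259058]
```

View pics/t2.png

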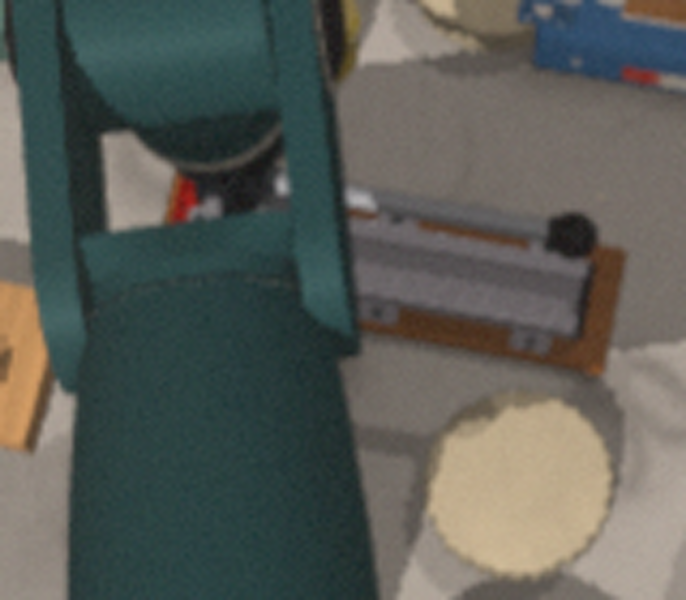

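The picture shows the bar lying along the rail with the ball at crop (572,235), the end away from the stop. Next I release the arm and rise.

>>> servo_tool(moves=[[0,0,0,0,0,0],[0,0,0,0,0,0],[0,0,0,0,0,0],[0,0,0,0,0,0],[0,0,-0.02,0,0,0],[0,0,-0.03,0,0,0],[0,0,-0.03,0,0,0],[0,0,-0.02,0,0,0],[0,0,0,0,0,0]], claw=0.0854)

```text
t: 10.9
ee_pos: [0.5362, 0.1134, 0.2703]
tcp_rot: [-3.138, 0.002, -1.733]
wrist_force: [-0.8, 0.5, -0.4]
opening: 1.0
grip_force: 0.0
```

```bash
python3 - <<'E'
from h import *
go(.4255,-.345,.267,np.deg2rad(12.2))
E
```

```text
t 10.9 p [0.5362 0.1134 0.2703] rot [-3.138e+00  2.000e-03 -1.733e+00] F [-0.8  0.5 -0.4] grip 0.0 op 85.4 q6 -2.82
shift [0.4702 0.0355 0.0025] az -1.945
```

>>> servo_tool(moves=[[0.0392,0.003,0,0,0,0],[0.0392,0.003,0,0,0,0],[0.0392,0.003,0,0,0,0],[0.0392,0.003,0,0,0,0],[0.0392,0.003,0,0,0,0],[0.0392,0.003,0,0,0,0],[0.0392,0.003,0,0,0,0],[0.0392,0.003,0,0,0,0],[0.0392,0.003,0,0,0,0],[0.0392,0.003,0,0,0,0],[0.0392,0.003,0,0,0,0],[0.0392,0.003,0,0,0,0]])

```text
t: 12.1
ee_pos: [0.4114, -0.1188, 0.2776]
tcp_rot: [-3.101, -0.132, -2.016]
wrist_force: [0.5, -1.2, 0.3]
opening: 1.003
grip_force: 0.0
```

>>> servo_tool(moves=[[0,0,0,0,0,0.145],[0,0,0,0,0,0.145],[0,0,0,0,0,0.145],[0,0,0,0,0,0.145],[0,0,0,0,0,0.145],[0,0,0,0,0,0.145],[0,0,0,0,0,0.145],[0,0,0,0,0,0.145],[0,0,0,0,0,0.145],[0,0,0,0,0,0.145],[0,0,0,0,0,0.145],[0,0,0,0,0,0.145]])

```text
t: 13.3
ee_pos: [0.412, -0.1183, 0.2776]
tcp_rot: [-3.019, 0.062, 2.529]
wrist_force: [-0.2, -0.8, 0.5]
opening: 1.001
grip_force: 0.0
```

>>> servo_tool(moves=[[0,0,0,0,0,0.145],[0,0,0,0,0,0.145],[0,0,0,0,0,0.145],[0,0,0,0,0,0.145],[0,0,0,0,0,0.145],[0,0,0,0,0,0.145],[0,0,0,0,0,0.145],[0,0,0,0,0,0.145],[0,0,0,0,0,0.145],[0,0,0,0,0,0.145],[0,0,0,0,0,0.145],[0,0,0,0,0,0.145]])

```text
t: 14.5
ee_pos: [0.4119, -0.1183, 0.2776]
tcp_rot: [3.059, 0.11, 0.781]
wrist_force: [0.7, 0.1, -0.2]
opening: 0.999
grip_force: 0.0
```

>>> servo_tool(moves=[[0,0,0,0,0,0.145],[0,0,0,0,0,0.145],[0,0,0,0,0,0.145],[0,0,0,0,0,0.145],[0,0,0,0,0,0.145],[0,0,0,0,0,0.133],[0,0,0,0,0,0]])

```text
t: 15.2
ee_pos: [0.412, -0.1182, 0.2776]
tcp_rot: [3.005, 0.011, -0.07]
wrist_force: [0.3, -0.3, -0.3]
opening: 1.0
grip_force: 0.0
```

```bash
python3 - <<'E'
from h import *
go(.4255,-.345,.08,np.deg2rad(12.2))
f=grab('top'); W=world(f); Z=W[...,2]; im=f['frame']
cv2.imwrite('pics/t3.png',cv2.resize(im[160:300,190:350],(686,600),interpolation=cv2.INTER_CUBIC))
yaw=np.deg2rad(80.76); o=np.array([.525,.043]); e=np.array([np.cos(yaw),np.sin(yaw)]); n=np.array([-e[1],e[0]])
X=(W[...,:2]-o)@e; Y=(W[...,:2]-o)@n
k=(abs(X)<.2)&(abs(Y)<.05)&(Z>.13)&(Z<.22); print('X',X[k].min(),X[k].max())
b=k&(X<.04)&(X>-.1); q=np.polyfit(X[b],Y[b],1); print('bar',b.sum(),q,np.median(Z[b]),np.percentile(Z[b],[80,95]))
p=k&(X>.055); print('post',p.sum(),X[p].mean(),Y[p].mean(),np.median(Z[p]))
c=k&(X<-.112); print('ball',X[c].mean(),Y[c].mean())
E
```

```text
t 15.2 p [ 0.412  -0.1182  0.2776] rot [ 3.005  0.011 -0.07 ] F [ 0.3 -0.3 -0.3] grip 0.0 op 85.4 q6 1.37
shift [0.0314 0.1962 0.2262] az -0.283
X -0.010975045513461089 0.08056753999334625
bar 110 [-8.43817278e-03  1.55315407e-05] 0.1784529738202172 [0.18182276 0.18494793]
post 134 0.06760889779545562 0.0035501132481201027 0.18537345960076726
ball nan nan<stdin>:10: RuntimeWarning: Mean of empty slice.
  ret = ret.dtype.type(ret / rcount)
```

View pics/t3.png

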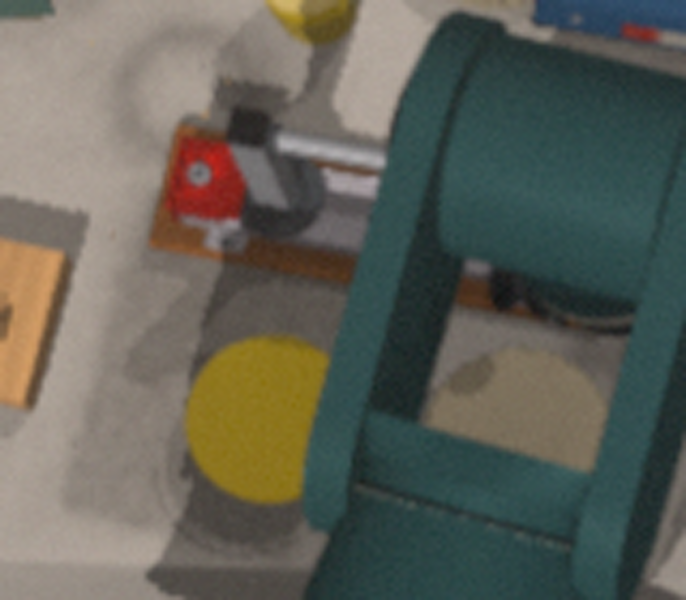

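The sign arm stands locked by the stop, with its foot at crop (285,195) touching the red block. My tool tilted at a wrist limit during that transfer, so I'll correct its orientation.

```bash
cat >> h.py <<'E'
from scipy.spatial.transform import Rotation as Ro
def go2(x,y,z,yaw):
    s=manip.sense(); A=Ro.from_euler('xyz',s['tcp_rot']); B=Ro.from_euler('xyz',[np.pi,0,yaw])
    print('p',s['ee_pos'].round(4),'rotvec(tool)',(A.inv()*B).as_rotvec().round(4),'shift after turn',(B.inv().apply(np.array([x,y,z])-s['ee_pos'])).round(4))
E
python3 -c "
from h import *
go2(.4255,-.345,.27,np.deg2rad(12.2))"
```

```text
p [ 0.4121 -0.1182  0.2776] rotvec(tool) [ 0.1345  0.0304 -0.2764] shift after turn [-0.0348  0.2245  0.0076]
```

>>> servo_tool(moves=[[0,0,0,0.0448,0.0101,-0.0921],[0,0,0,0.0448,0.0101,-0.0921],[0,0,0,0.0449,0.0102,-0.0922],[-0.004,0.028,0.001,0,0,0],[-0.005,0.0325,0.001,0,0,0],[-0.005,0.0325,0.001,0,0,0],[-0.005,0.0325,0.001,0,0,0],[-0.005,0.0325,0.001,0,0,0],[-0.005,0.0325,0.001,0,0,0],[-0.005,0.0325,0.001,0,0,0],[0,0,0,0,0,0]])

```text
t: 16.35
ee_pos: [0.4253, -0.3459, 0.2694]
tcp_rot: [-3.141, 0.001, 0.213]
wrist_force: [0.3, -0.4, -0.0]
opening: 0.997
grip_force: 0.0
```

```bash
python3 -c "
from h import *
go2(.4255,-.345,.08,np.deg2rad(12.2))
go(.4255,-.345,.08,np.deg2rad(12.2))"
```

```text
p [ 0.4253 -0.3459  0.2694] rotvec(tool) [-0.001   0.0011 -0.0003] shift after turn [ 0.0004 -0.0008  0.1894]
t 16.35 p [ 0.4253 -0.3459  0.2694] rot [-3.141e+00  1.000e-03  2.130e-01] F [ 0.3 -0.4 -0. ] grip 0.0 op 85.2 q6 0.63
shift [ 0.0006 -0.0006  0.1894] az -0.0
```

>>> servo_tool(moves=[[0,0,0.02,0,0,0],[0,0,0.03,0,0,0],[0,0,0.03,0,0,0],[0,0,0.03,0,0,0],[0,0,0.03,0,0,0],[0,0,0.025,0,0,0],[0,0,0.015,0,0,0],[0,0,0.009,0,0,0],[0,0,0,0,0,0]])

```text
t: 17.25
ee_pos: [0.4258, -0.3427, 0.0809]
tcp_rot: [-3.141, 0.0, 0.212]
wrist_force: [-0.6, -0.8, 0.4]
opening: 0.996
grip_force: 0.0
```

>>> servo_tool(moves=[[0,0,0,0,0,0],[0,0,0,0,0,0],[0,0,0,0,0,0],[0,0,0,0,0,0],[0,0,0,0,0,0],[0,0,0,0,0,0],[0,0,0,0,0,0],[0,0,0,0,0,0]], claw=0.0, force=35)

```text
t: 18.05
ee_pos: [0.4263, -0.3432, 0.0825]
tcp_rot: [3.141, -0.001, 0.211]
wrist_force: [0.1, -0.6, 6.2]
opening: 0.45
grip_force: 34.4
```

>>> servo_tool(moves=[[0,0,-0.01,0,0,0],[0,0,-0.02,0,0,0],[0,0,-0.03,0,0,0],[0,0,-0.03,0,0,0],[0,0,-0.03,0,0,0],[0,0,-0.03,0,0,0],[0,0,-0.03,0,0,0],[0,0,-0.025,0,0,0],[0,0,-0.01,0,0,0],[0,0,0,0,0,0]])

```text
t: 19.05
ee_pos: [0.4261, -0.3431, 0.2977]
tcp_rot: [3.14, -0.002, 0.211]
wrist_force: [-0.2, -0.1, -1.4]
opening: 0.446
grip_force: 35.3
```

```bash
python3 - <<'E'
from h import *
# side view with sign held; see arm and sign
f=grab('side'); cv2.imwrite('pics/s3.png',cv2.resize(f['frame'][130:350,230:450],(600,600),interpolation=cv2.INTER_CUBIC))
f=grab('top'); W=world(f); Z=W[...,2]
s=manip.sense(); p=s['ee_pos']; psi=s['tcp_rot'][2]
hsv=cv2.cvtColor(f['frame'],cv2.COLOR_BGR2HSV); g=(hsv[...,0]>60)&(hsv[...,0]<95)&(hsv[...,1]>80)&(np.linalg.norm(W[...,:2]-p[:2],axis=-1)<.07)&(Z>.2)&(Z<.33)
D=W[...,:2]-p[:2]; X=D@[np.cos(psi),np.sin(psi)]; print('sign X',g.sum(),X[g].min() if g.any() else 0,X[g].max() if g.any() else 0)
yaw=np.deg2rad(80.76); o=np.array([.525,.043]); e=np.array([np.cos(yaw),np.sin(yaw)]); n=np.array([-e[1],e[0]])
X=(W[...,:2]-o)@e; Y=(W[...,:2]-o)@n
k=(abs(X)<.2)&(abs(Y)<.05)&(Z>.13)&(Z<.22); print('X',X[k].min(),X[k].max())
b=k&(X<.04)&(X>-.1); q=np.polyfit(X[b],Y[b],1); print('bar',b.sum(),q,np.median(Z[b]))
c=k&(X<-.108); print('ball',c.sum(),X[c].mean(),Y[c].mean(),Z[c].max())
E
```

```text
sign X 223 -0.04122653651373878 0.03175246027213165
X -0.13561302040243903 0.08087142096905969
bar 316 [-0.00115233 -0.0001566 ] 0.17868272406540314
ball 108 -0.12175034219553914 0.0008877523258563787 0.19151169310229033
```

View pics/s3.png

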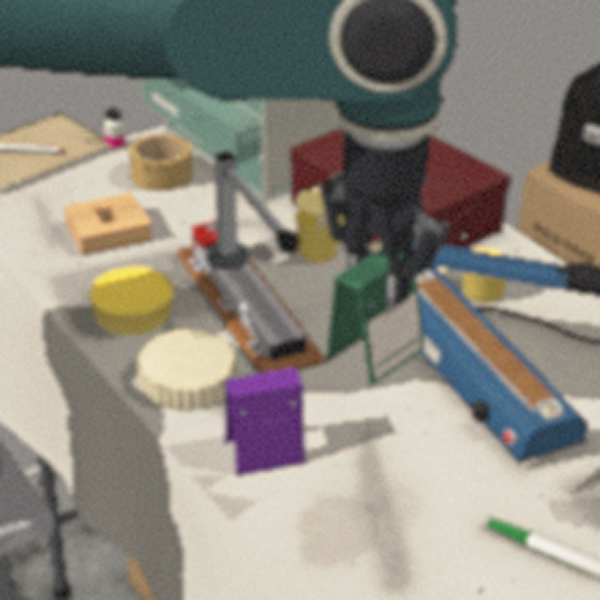

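The sign is held upright and level at crop (365,320). The arm stands straight in the rail and its bar is aligned. I turn the sign, then carry it over the bar.

>>> servo_tool(moves=[[0,0,0,0,0,-0.05],[0,0,0,0,0,-0.12],[0,0,0,0,0,-0.12],[0,0,0,0,0,-0.12],[0,0,0,0,0,-0.12],[0,0,0,0,0,-0.12],[0,0,0,0,0,-0.12],[0,0,0,0,0,-0.12],[0,0,0,0,0,-0.12],[0,0,0,0,0,-0.12],[0,0,0,0,0,-0.068],[0,0,0,0,0,0]])

```text
t: 20.35
ee_pos: [0.4257, -0.3427, 0.2947]
tcp_rot: [-3.14, -0.002, 1.41]
wrist_force: [0.7, -0.4, -0.6]
opening: 0.443
grip_force: 35.3
```

```bash
python3 -c "
from h import *
go2(.5179,-.0004,.2977,np.deg2rad(80.76))
go(.5179,-.0004,.2977,np.deg2rad(80.76))"
```

```text
p [ 0.4257 -0.3427  0.2947] rotvec(tool) [-0.0017 -0.0017  0.0006] shift after turn [ 0.3527  0.0361 -0.003 ]
t 20.35 p [ 0.4257 -0.3427  0.2947] rot [-3.14e+00 -2.00e-03  1.41e+00] F [ 0.7 -0.4 -0.6] grip 35.3 op 37.9 q6 -0.56
shift [ 0.3527  0.0363 -0.0025] az 0.001
```

>>> servo_tool(moves=[[0.0197,0.0023,-0.002,0,0,0],[0.0313,0.0032,0,0,0,0],[0.0313,0.0032,0,0,0,0],[0.0313,0.0032,0,0,0,0],[0.0313,0.0032,0,0,0,0],[0.0313,0.0032,0,0,0,0],[0.0313,0.0032,0,0,0,0],[0.0313,0.0032,0,0,0,0],[0.0313,0.0032,0,0,0,0],[0.0313,0.0032,0,0,0,0],[0.0313,0.0032,0,0,0,0],[0.02,0.002,0,0,0,0]])

```text
t: 21.55
ee_pos: [0.5186, 0.0011, 0.2974]
tcp_rot: [-3.14, -0.001, 1.407]
wrist_force: [-0.4, -0.2, -1.3]
opening: 0.447
grip_force: 35.3
```

>>> servo_tool(moves=[[0,0,0,0,0,0],[0,0,0,0,0,0]])

```text
t: 21.75
ee_pos: [0.5184, -0.0006, 0.2976]
tcp_rot: [-3.141, -0.0, 1.408]
wrist_force: [0.5, -1.0, -0.7]
opening: 0.443
grip_force: 35.3
```

```bash
python3 - <<'E'
from h import *
go2(.5179,-.0004,.160,np.deg2rad(80.76))
f=grab('side'); cv2.imwrite('pics/s4.png',cv2.resize(f['frame'][130:270,250:390],(600,600),interpolation=cv2.INTER_CUBIC))
E
```

```text
p [ 0.5184 -0.0006  0.2976] rotvec(tool) [-0.001  -0.0001 -0.0012] shift after turn [ 1.000e-04 -5.000e-04  1.376e-01]
```

View pics/s4.png

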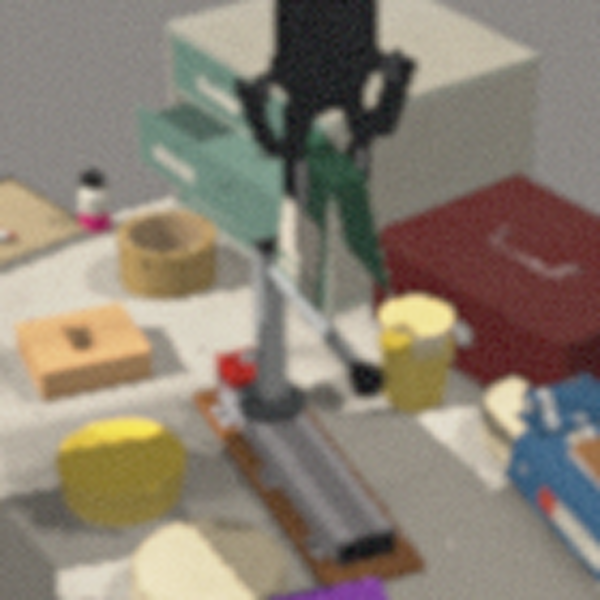

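The sign hangs above the bar at crop (335,210), with the bar running from (270,265) to (365,375) below it. I lower it in steps.

>>> servo_tool(moves=[[0,0,0.01,0,0,0],[0,0,0.015,0,0,0],[0,0,0.015,0,0,0],[0,0,0.015,0,0,0],[0,0,0.015,0,0,0],[0,0,0.015,0,0,0],[0,0,0.015,0,0,0],[0,0,0.015,0,0,0],[0,0,0.01,0,0,0],[0,0,0,0,0,0]])

```text
t: 22.8
ee_pos: [0.5181, -0.0006, 0.1718]
tcp_rot: [-3.14, -0.0, 1.409]
wrist_force: [0.1, -0.3, -0.9]
opening: 0.444
grip_force: 35.3
```

>>> servo_tool(moves=[[0,0,0.004,0,0,0],[0,0,0.003,0,0,0],[0,0,0.002,0,0,0],[0,0,0.001,0,0,0],[0,0,0,0,0,0]])

```text
t: 23.3
ee_pos: [0.5186, -0.0007, 0.1636]
tcp_rot: [3.141, -0.0, 1.409]
wrist_force: [-0.2, -0.7, -0.5]
opening: 0.449
grip_force: 35.3
```

>>> servo_tool(moves=[[0,0,0.001,0,0,0],[0,0,0.001,0,0,0],[0,0,0.001,0,0,0],[0,0,0,0,0,0]])

```text
t: 23.7
ee_pos: [0.5185, -0.0007, 0.1603]
tcp_rot: [-3.142, -0.0, 1.409]
wrist_force: [-0.5, -0.5, -1.2]
opening: 0.447
grip_force: 35.3
```

>>> servo_tool(moves=[[0,0,0.001,0,0,0],[0,0,0.001,0,0,0],[0,0,0.001,0,0,0],[0,0,0,0,0,0]])

```text
t: 24.1
ee_pos: [0.5188, -0.001, 0.1581]
tcp_rot: [3.14, 0.0, 1.409]
wrist_force: [-0.6, -3.2, 4.7]
opening: 0.446
grip_force: 36.3
```

>>> servo_tool(moves=[[0,0,-0.0012,0,0,0],[-0.003,0,0,0,0,0],[-0.004,0,0,0,0,0],[-0.004,0,0,0,0,0],[-0.003,0,0,0,0,0],[-0.002,0,0,0,0,0],[0,0,0,0,0,0]])

```text
t: 24.8
ee_pos: [0.5159, -0.0167, 0.1587]
tcp_rot: [3.141, -0.0, 1.409]
wrist_force: [1.3, -0.0, 0.1]
opening: 0.445
grip_force: 35.4
```

>>> servo_tool(moves=[[-0.001,0,0,0,0,0],[-0.001,0,0,0,0,0],[0,0,0,0,0,0]])

```text
t: 25.1
ee_pos: [0.5157, -0.0185, 0.1587]
tcp_rot: [3.141, -0.0, 1.409]
wrist_force: [0.4, 0.3, -1.2]
opening: 0.449
grip_force: 35.4
```

```bash
cat > m.py <<'E'
from h import *
s=manip.sense(); print(s['t'],s['ee_pos'],s['wrist_force'])
f=grab('top'); W=world(f); Z=W[...,2]; np.savez('top5.npz',W=W,im=f['frame'])
yaw=np.deg2rad(80.76); o=np.array([.525,.043]); e=np.array([np.cos(yaw),np.sin(yaw)]); n=np.array([-e[1],e[0]])
X=(W[...,:2]-o)@e; Y=(W[...,:2]-o)@n
hsv=cv2.cvtColor(f['frame'],cv2.COLOR_BGR2HSV)
near=(abs(X)<.2)&(abs(Y)<.05)
g=near&(hsv[...,0]>60)&(hsv[...,0]<95)&(hsv[...,1]>80)&(Z>.165)&(Z<.195); 
if g.any(): print('sign',g.sum(),X[g].min(),X[g].max(),Y[g].mean(),np.median(Z[g]),cv2.minAreaRect(np.stack([X[g],Y[g]],-1).astype(np.float32)*1000))
k=near&(Z>.15)&(Z<.215); print('X',X[k].min(),X[k].max())
c=k&(X<-.108); print('ball',c.sum(),X[c].mean(),Y[c].mean())
cv2.imwrite('pics/t5.png',cv2.resize(f['frame'][150:290,190:350],(686,600),interpolation=cv2.INTER_CUBIC))
E
python3 m.py
```

```text
25.1 [ 0.51565811 -0.01845449  0.15869288] [ 0.38388739  0.29458154 -1.16913755]
sign 100 -0.09770589169806705 -0.02856531396126238 0.007703422340015203 0.18101734174337358 ((-63.13090896606445, 6.404890060424805), (69.71061706542969, 26.136951446533203), 8.946640014648438)
X -0.13810363775792484 0.07848679757863257
ball 46 -0.13100401563407316 0.00055809038300763
```

>>> servo_tool(moves=[[-0.001,0,0,0,0,0],[-0.001,0,0,0,0,0],[0,0,0,0,0,0]])

```text
t: 25.45
ee_pos: [0.5153, -0.0205, 0.1587]
tcp_rot: [3.141, -0.0, 1.409]
wrist_force: [-0.5, -0.3, -0.4]
opening: 0.446
grip_force: 35.4
```

>>> servo_tool(moves=[[-0.001,0,0,0,0,0],[0,0,0,0,0,0]])

```text
t: 25.65
ee_pos: [0.5152, -0.0215, 0.1587]
tcp_rot: [3.141, -0.0, 1.409]
wrist_force: [0.2, 0.2, -0.3]
opening: 0.448
grip_force: 35.4
```

>>> servo_tool(moves=[[-0.001,0,0,0,0,0],[0,0,0,0,0,0]])

```text
t: 25.85
ee_pos: [0.515, -0.0224, 0.1587]
tcp_rot: [3.141, -0.0, 1.409]
wrist_force: [0.9, 0.4, -1.3]
opening: 0.447
grip_force: 35.3
```

>>> servo_tool(moves=[[-0.001,0,0,0,0,0],[0,0,0,0,0,0]])

```text
t: 26.05
ee_pos: [0.5148, -0.0235, 0.1587]
tcp_rot: [3.141, -0.0, 1.409]
wrist_force: [0.0, -0.1, -0.4]
opening: 0.445
grip_force: 35.3
```

```bash
python3 m.py
```

```text
26.05 [ 0.51482783 -0.02347358  0.1586529 ] [ 0.0213984  -0.11569199 -0.38553992]
sign 101 -0.10307347661749217 -0.032981448761365106 0.007148293169210051 0.18089619056634662 ((-68.02519226074219, 5.27327823638916), (69.6497573852539, 26.522174835205078), 6.481053352355957)
X -0.13847162963318577 0.07729582486244387
ball 27 -0.13429320373012535 0.0007545371894222635
```

View pics/t5.png

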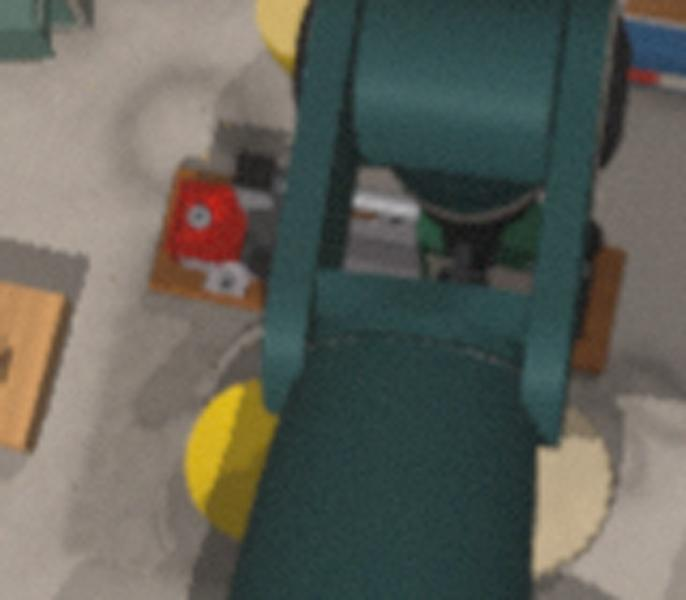

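>>> servo_tool(moves=[[0,0,0.0007,0,0,0],[0,0,0,0,0,0]])

```text
t: 26.3
ee_pos: [0.5149, -0.0234, 0.1579]
tcp_rot: [3.141, -0.0, 1.409]
wrist_force: [0.1, 0.7, -1.2]
opening: 0.446
grip_force: 35.3
```

>>> servo_tool(moves=[[0,0,0,0,0,0],[0,0,0,0,0,0],[0,0,0,0,0,0],[0,0,0,0,0,0],[0,0,0,0,0,0],[0,0,-0.02,0,0,0],[0,0,-0.04,0,0,0],[0,0,-0.04,0,0,0],[-0.04,0,0,0,0,0],[-0.045,0,0,0,0,0],[-0.045,0,0,0,0,0],[-0.045,0,0,0,0,0]], claw=0.0854)

```text
t: 27.5
ee_pos: [0.4861, -0.1977, 0.2582]
tcp_rot: [3.141, -0.0, 1.409]
wrist_force: [1.0, -1.0, 0.9]
opening: 1.0
grip_force: 0.0
```

>>> servo_tool(moves=[[-0.045,0,0,0,0,0],[-0.045,0,0,0,0,0],[-0.045,0,0,0,0,0],[-0.03,0,0,0,0,0],[0,0,0,0,0,0],[0,0,0,0,0,0]])

```text
t: 28.1
ee_pos: [0.4598, -0.3593, 0.2575]
tcp_rot: [-3.141, -0.001, 1.408]
wrist_force: [-0.2, -0.7, -0.1]
opening: 1.001
grip_force: 0.0
```

```bash
python3 m.py; python3 - <<'E'
from h import *
f=grab('side'); W=world(f); Z=W[...,2]
yaw=np.deg2rad(80.76); o=np.array([.525,.043]); e=np.array([np.cos(yaw),np.sin(yaw)]); n=np.array([-e[1],e[0]])
X=(W[...,:2]-o)@e; Y=(W[...,:2]-o)@n
hsv=cv2.cvtColor(f['frame'],cv2.COLOR_BGR2HSV)
g=(abs(X)<.2)&(abs(Y)<.05)&(hsv[...,0]>60)&(hsv[...,0]<95)&(hsv[...,1]>80)&(Z>.05)
print('side sign',g.sum(),np.percentile(X[g],[1,99]),np.percentile(Y[g],[1,99]),np.percentile(Z[g],[1,99]))
a=cv2.resize(f['frame'][150:260,270:380],(600,600),interpolation=cv2.INTER_CUBIC); cv2.imwrite('pics/s6.png',a)
E
python3 - <<'E'
import cv2,numpy as np
a=cv2.imread('pics/t5.png');b=cv2.imread('pics/s6.png')
cv2.imwrite('pics/f.png',np.hstack([cv2.resize(a,(400,350)),cv2.resize(b,(400,350))]))
E
```

```text
28.1 [ 0.45983405 -0.35933319  0.2575361 ] [-0.17024075 -0.66346519 -0.05788146]
sign 137 -0.11216933698552987 -0.037979480692340126 0.001913241872175331 0.17683719395559463 ((-75.07884979248047, 1.9081668853759766), (74.27739715576172, 25.58733367919922), 0.5766577124595642)
X -0.14328292331977485 0.07369226979952348
ball 145 -0.12424353392286604 0.0016631730538549754
side sign 161 [-0.13447278 -0.04604939] [-0.02656778  0.0195095 ] [0.08398544 0.17890985]
```

View pics/f.png

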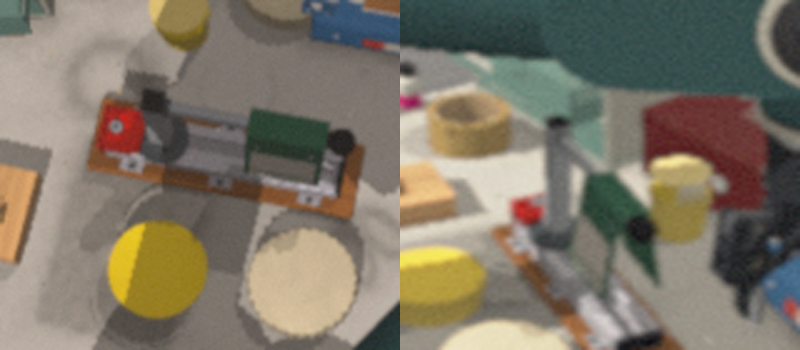

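The composite shows the sign draped over the bar against the black collar. The post, however, has crept about 7 mm back from the stop, to rail x of about 63 mm. I'll regrip the post and slide the arm back home.

```bash
python3 -c "
from h import *
go2(.5351,.1052,.2575,np.deg2rad(80.76))"
```

```text
p [ 0.4603 -0.3583  0.2579] rotvec(tool) [ 0.0003 -0.0006  0.    ] shift after turn [ 4.695e-01 -6.000e-04  4.000e-04]
```

>>> servo_tool(moves=[[0.03,0,0,0,0,0],[0.04,0,0,0,0,0],[0.042,0,0,0,0,0],[0.042,0,0,0,0,0],[0.042,0,0,0,0,0],[0.042,0,0,0,0,0],[0.042,0,0,0,0,0],[0.042,0,0,0,0,0],[0.042,0,0,0,0,0],[0.042,0,0,0,0,0],[0.04,0,0,0,0,0],[0.0235,0,0,0,0,0]])

```text
t: 29.4
ee_pos: [0.5351, 0.108, 0.2583]
tcp_rot: [3.141, -0.001, 1.412]
wrist_force: [0.3, -0.3, -1.2]
opening: 0.999
grip_force: 0.0
```

>>> servo_tool(moves=[[0,0,0,0,0,0],[0,0,0,0,0,0]])

```text
t: 29.6
ee_pos: [0.5352, 0.1054, 0.2582]
tcp_rot: [3.141, -0.0, 1.411]
wrist_force: [-0.9, -0.7, -0.9]
opening: 0.999
grip_force: 0.0
```

>>> servo_tool(moves=[[0,0,0.015,0,0,0],[0,0,0.02,0,0,0],[0,0,0.02,0,0,0],[0,0,0.018,0,0,0],[0,0,0.012,0,0,0],[0,0,0.0065,0,0,0],[0,0,0,0,0,0]])

```text
t: 30.3
ee_pos: [0.5354, 0.1041, 0.1658]
tcp_rot: [-3.141, -0.0, 1.408]
wrist_force: [0.1, -0.5, 0.2]
opening: 0.995
grip_force: 0.0
```

>>> servo_tool(moves=[[0,0,0,0,0,0],[0,0,0,0,0,0],[0,0,0,0,0,0],[0,0,0,0,0,0],[0,0,0,0,0,0],[0,0,0,0,0,0],[0,0,0,0,0,0],[0,0,0,0,0,0]], claw=0.0, force=40)

```text
t: 31.1
ee_pos: [0.5356, 0.1045, 0.1669]
tcp_rot: [3.142, -0.001, 1.409]
wrist_force: [-4.6, 0.8, 4.8]
opening: 0.256
grip_force: 39.2
```

>>> servo_tool(moves=[[0.001,0,0,0,0,0],[0.001,0,0,0,0,0],[0.001,0,0,0,0,0],[0.001,0,0,0,0,0],[0,0,0,0,0,0]])

```text
t: 31.6
ee_pos: [0.5363, 0.1084, 0.1665]
tcp_rot: [-3.142, -0.0, 1.409]
wrist_force: [-4.4, -3.3, 3.4]
opening: 0.255
grip_force: 39.9
```

>>> servo_tool(moves=[[0.001,-0.0005,0,0,0,0],[0.001,0,0,0,0,0],[0,0,0,0,0,0]])

```text
t: 31.9
ee_pos: [0.5362, 0.1105, 0.1663]
tcp_rot: [3.142, -0.0, 1.409]
wrist_force: [-2.3, -1.8, -0.4]
opening: 0.253
grip_force: 39.1
```

>>> servo_tool(moves=[[0.001,0,0,0,0,0],[0.001,0,0,0,0,0],[0,0,0,0,0,0]])

```text
t: 32.2
ee_pos: [0.5365, 0.1124, 0.1661]
tcp_rot: [-3.141, -0.0, 1.409]
wrist_force: [0.6, -2.9, -5.0]
opening: 0.25
grip_force: 39.3
```

>>> servo_tool(moves=[[0.001,0,0.0005,0,0,0],[0,0,0,0,0,0]])

```text
t: 32.4
ee_pos: [0.5367, 0.1134, 0.166]
tcp_rot: [3.141, -0.0, 1.409]
wrist_force: [-1.6, -3.5, -2.0]
opening: 0.252
grip_force: 39.7
```

>>> servo_tool(moves=[[0.001,0,0,0,0,0],[0,0,0,0,0,0]])

```text
t: 32.6
ee_pos: [0.5368, 0.1144, 0.1661]
tcp_rot: [3.141, -0.0, 1.409]
wrist_force: [-1.9, -5.0, -1.5]
opening: 0.25
grip_force: 39.9
```

```bash
sed -i 's#pics/t5#pics/t6#' m.py; python3 m.py
```

```text
32.6 [0.53684236 0.11436953 0.16613736] [-1.94220851 -5.00198782 -1.45657965]
sign 290 -0.1027053660192291 -0.026887476589327355 0.0010347263193430818 0.1845177208446626 ((-64.81208801269531, 1.9917173385620117), (75.82527160644531, 29.558813095092773), 0.5000948905944824)
X -0.13324744800002866 0.07395714037026932
ball 97 -0.12072092188008697 0.0003287189503135432
```

>>> servo_tool(moves=[[-0.0005,0,0,0,0,0],[0,0,0,0,0,0]])

```text
t: 32.85
ee_pos: [0.5368, 0.114, 0.1661]
tcp_rot: [3.141, -0.001, 1.409]
wrist_force: [-1.3, -3.3, -3.1]
opening: 0.255
grip_force: 39.8
```

>>> servo_tool(moves=[[0,0,0,0,0,0],[0,0,0,0,0,0],[0,0,0,0,0,0],[0,0,0,0,0,0],[0,0,0,0,0,0],[0,0,-0.02,0,0,0],[0,0,-0.03,0,0,0],[0,0,-0.03,0,0,0],[0,0,-0.02,0,0,0],[0.03,-0.03,0,0,0,0],[0.03,-0.03,0,0,0,0],[0.03,-0.03,0,0,0,0]], claw=0.0854)

```text
t: 34.05
ee_pos: [0.4615, 0.218, 0.2663]
tcp_rot: [3.141, -0.001, 1.408]
wrist_force: [0.1, 0.3, 0.3]
opening: 1.001
grip_force: 0.0
```

>>> servo_tool(moves=[[0.03,-0.03,0,0,0,0],[0.03,-0.03,0,0,0,0],[0.03,-0.03,0,0,0,0],[0.03,-0.03,0,0,0,0],[0,0,0,0,0,0],[0,0,0,0,0,0]])

```text
t: 34.65
ee_pos: [0.3628, 0.3554, 0.2661]
tcp_rot: [3.141, -0.0, 1.411]
wrist_force: [0.3, -0.6, 0.1]
opening: 0.999
grip_force: 0.0
```

```bash
python3 m.py
```

```text
34.65 [0.36283079 0.35543689 0.26612314] [ 0.27540227 -0.63871123  0.11907519]
sign 140 -0.11070882229214433 -0.03782802187872614 0.00046507417219829436 0.1767477830977941 ((-74.29365539550781, 0.6416110992431641), (25.75537109375, 72.86137390136719), 89.4797592163086)
X -0.14311938328118404 0.07270168556416916
ball 144 -0.12409952955344394 4.837556368997452e-05
```

```bash
python3 - <<'E'
from h import *
W=np.load('top5.npz')['W']; Z=W[...,2]
yaw=np.deg2rad(80.76); o=np.array([.525,.043]); e=np.array([np.cos(yaw),np.sin(yaw)]); n=np.array([-e[1],e[0]])
X=(W[...,:2]-o)@e; Y=(W[...,:2]-o)@n
b=(abs(Y)<.004)&(X<.05)&(X>-.02)&(Z>.14); q=np.polyfit(X[b],Z[b],1); print('bar slope',b.sum(),q)
b=(abs(Y)<.01)&(X<-.04)&(X>-.11)&(Z>.14); print('sign slope',b.sum(),np.polyfit(X[b],Z[b],1))
p=(abs(Y)<.02)&(X>.05)&(X<.08)&(Z>.17); print('post top',p.sum(),X[p].mean(),X[p].min(),X[p].max(),np.median(Z[p]))
ft=(abs(Y)<.032)&(X>.02)&(X<.085)&(Z>.037)&(Z<.05); print('foot',ft.sum(),np.percentile(X[ft],[0,2,50]),np.median(Z[ft]),Y[ft].min())
for x in range(34,80,4):
  m=(abs(X*1000-x)<2)&(Y<-.012)&(Y>-.025); print(x,np.round(np.nanmedian(Z[m])*1000,1),end='; ')
E
```

```text
bar slope 97 [0.05343351 0.1769097 ]
sign slope 226 [0.05203621 0.1809596 ]
post top 91 0.06010025821160854 0.05005621238869039 0.07270168556416916 0.1892836744069322
foot 189 [0.02000942 0.0237916  0.05524402] 0.04319905961343244 -0.027107231067725272
34 31.5; 38 33.7; 42 34.0; 46 41.4; 50 41.3; 54 40.3; 58 42.3; 62 41.9; 66 nan; 70 nan; 74 nan; 78 nan;
  return np.nanmean(a, axis, out=out, keepdims=keepdims)
```

The bar slopes 0.053 rad, so the apparent creep is only the arm leaning within the bolt's clearance under the sign's weight, which is inside the 0.1 rad limit. The foot itself is home, at rail x of about 70 mm.

```bash
python3 -c "
from plant import manip
print(manip.finish_job())"
```

```text
the job is handed in; nothing more can be done
None
```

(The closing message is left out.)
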